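# Tug, free and hold open the sample chamber's cover

### The arm

A 7-joint arm with a two-finger parallel gripper is mounted at the origin on the work surface. World frame = base frame: x ahead of the robot, y to its left, z up, the work surface at z = 0. Lengths are in m, angles in rad, forces in N, time in s.
With the tool pointing down it reaches from about 0.4 to 0.85 m from the base axis. Payload 10.4 kg.
Tool frame: the origin (TCP) lies at the very end of the fingers, on their centre line; the grasp point (between the pads) lies r.pinch_z behind it (r.pinch_z is the distance from the TCP to the grasp point, in m); z points along the fingers, x is the direction in which the jaws open and shut, and the axes are right-handed (so a half turn about z gives the same grasp; the last joint's range is limited). The gripper opens to 87 mm and grips with 3 to 60 N. Pads are 19 mm wide; open, the fingers measure 117 mm over their backs; the gripper's body (75 mm by 190 mm) begins 51 mm behind the grasp point.
Start: joints at [1.321, 0.332, -0.065, 1.46, 0.022, 1.35, -0.088], TCP at [0.141, -0.609, 0.223] pointing down, gripper open.
Joint ranges: [-2.6, 2.6], [-0.5, 2.12], [-1.47, 1.34], [0.16, 2.42], [-1.27, 4.41], [0.06, 2.06], [-2.6, 2.6]. Speed limits (rad/s): [2.22, 2.22, 2.79, 2.79, 3.14, 3.14, 3.14].

### API

Orientations are given as a unit quaternion [x, y, z, w].
In Python, from bench import r gives the robot as it stands.
- The arm moves only by the tool carry_out, never from a script. Its argument "increments" is text: rows parted by semicolons, each of 7 numbers parted by spaces: the turn, a rotation vector about the tool's x, y, z in degrees, then the shift along the tool's x, y, z in m, then the finger opening in m, from 0 to 0.087. A call has exactly 5 rows; each row is the pose to reach, as a shift and turn from the pose measured when the call began, along the tool's axes at that moment; what a row does not reach only later rows make up. A row lasts 1/8 s, in which the tool goes at most 62.5 mm and 10.7 degrees, less where a joint would pass 70% of its speed; a pose out of reach is approached as far as the arm can. A call with a gripper value outside its range is refused whole. The fingers move at their own pace and stop on an object; "squeeze" is the grip in N (left out, the last holds). Time passes only in rows, so rows that repeat a pose let the fingers close, or fill a call up. It gives the time, the measured TCP pose, the force and the opening at its end, in the units of the state.
- r.read_state(): the state, without advancing time (a new reading comes with each control period).
- r.camera(name): name is "scene" or "top" or "wrist"; returns (picture, depth): 384x512x3 uint8, blue, green, red; 384x512 float32, m along the optical axis (not along the pixel's ray), 0 where there is no reading.
- r.camera_model(name): a dict with "K" (3x3 intrinsics, pixels), "extrinsics" (4x4, takes a point from camera to world coordinates). Camera axes: x right, y down, z forward; pixel columns grow to the right and rows downward; lengths in m; the calibration is good to about 2 mm. A picture is of the moment at which its call begins: read the wrist's pose just before it. camera_model takes no time and is no camera call; for the wrist camera it gives the pose at the moment of the call.
- r.close_job(): hands the job in, once; it reports no verdict.
The state is a dict: "time": time; "joint_positions": joint angles; "joint_vel": joint speeds; "joint_torque": joint torques, N m; "ee_pos": TCP position; "eef_rot": TCP orientation; "ft_force": force on the tool from outside, world axes, zero at the start; "torque": the same for the moment, N m; "width": finger opening in m.
Only numpy, scipy, OpenCV 4.12 (cv2) and the standard library are available. Lean on these libraries where they do the work, as an engineer would, in place of code of your own. Each camera call takes 0.05 s, during which the arm holds its last target.

### The job

Gently tug up the bar handle of the sample chamber's cover, before turning its knob, to find out whether the turn-catch is caught; if it is, let the cover down and free it with a quarter turn of the round knob, never wrenching it. Then raise the cover by its bar handle to about half open (50 degrees from shut) and finish while still holding it there by the handle, at rest, because it has no stay and must be kept open for a colleague; leave the things around it where they are.

Things in the scene. Friction and masses are not known exactly. Their poses are not given: they have to be found in the camera images.
- case: the sample chamber, a fixed white box, 180 mm deep (x) by 260 wide (y) by 115 tall, with a grey hinged cover plate 10 mm thick on top (its top 125 mm above the table when shut). Origin: centre of its underside, on the table. Its x axis points from the handle side to the hinge side (away from the robot, give or take its yaw), z up
- cover (a joint): angle of the cover, rad: 0 shut, growing as the handle side rises, stop at 1.9. About 0.6 kg; the hinge has no stay or spring, so it falls shut if let go. With the catch engaged the cover has a play of about 0.03 rad (6 mm at the handle) and then stops dead; with the catch free it goes on rising
- hinge_mid (a point): middle of the hinge line, which runs along the case's y; in the case's frame at x +90, z 115 mm
- handle_mid (a point): middle of the bar handle, a round bar 12 mm thick parallel to the hinge, 98 mm clear between its arms, 40 mm out from the cover's front edge; rides on the cover. Shut: in the case's frame at x -130, y 0, z 120 mm, so 220 mm from the hinge line and 5 mm above it. Can be pinched from above, fingers closing along the case's x; it may pivot in the grip. Axes: the cover's (as the case's when shut)
- handle: the same bar handle as a body, same origin and axes as handle_mid
- knob_mid (a point): centre, half-way up, of the round black turn-catch knob on the cover, 40 mm across and 26 mm tall, standing on the cover's top; rides on the cover but does not turn with the knob. Shut: in the case's frame at x -55, y 0, z 138 mm
- knob (a joint): how far the knob is turned from its start, rad, counter-clockwise from above positive, 3.1 either way; slight friction (0.06 N m), stays as left. It carries a cross-bar hidden under the cover, whose direction is different each time and cannot be seen or told from this reading. A quarter turn either way (within 5 degrees) frees a caught cover, but mostly catches a free one. Turn it with the cover shut
- keeper: the two lugs inside the front of the case under the knob that the hidden cross-bar catches on; cannot be seen when shut. They are not to be loaded above 90 N (some 60 N of pull at the handle)
- bottle: amber bottle with black cap, 60 mm across, 150 mm tall, beside the chamber's right end; a bystander, not to be disturbed. Origin: centre of its underside
- tip_box: white box with clear lid, 110 x 75 x 70 mm, beside the chamber's left end; a bystander, not to be disturbed. Origin: centre of its underside
- tape: cardboard ring 80 mm across, 20 mm tall, lying in front of the chamber to its left; a bystander, not to be disturbed. Origin: centre of its underside
- mouse: black computer mouse, 100 x 58 x 30 mm; a bystander, not to be disturbed. Origin: centre of its underside
- driver: screwdriver lying on the table; a bystander, not to be disturbed
- mug: white mug, 80 mm across, 90 mm tall; a bystander, not to be disturbed. Origin: centre of its underside
- carton: cardboard carton, 130 x 90 x 60 mm; a bystander, not to be disturbed. Origin: centre of its underside

How it is judged:
By the outcome, as a careful person would: the job done as asked, in the order asked, and still so for the second after the job is handed in, while the arm keeps its last pose, push and grip.
It also fails if it takes over 61 s, if anything falls off the work surface, if the arm or the gripper's body presses on something with over 40 N, if the wrist force passes 120 N, or if a joint passes its speed limit or range.

## Working session

There is one attempt and no reset: what is moved stays moved. The work goes in short steps, Python scripts to look and compute and a tool call to move; the robot and the scene stay as the last step left them, time stands still between calls to the robot, and variables do not carry over. Pictures are saved under pics/ and viewed, and the job is handed in when it is done.

Besides the shell and the picture viewer there is one more tool, called after "Emit:" as name(argument=value, ...) on one line, values as JSON. carry_out: Moves the arm, as the interface text tells. Its arguments: {"type":"object","properties":{"increments":{"type":"string"},"squeeze":{"type":"number"}},"required":["increments"]}

```bash
mkdir -p pics; ls; python3 - <<'E'
from bench import r
import cv2,numpy as np
s=r.read_state(); print(s, r.pinch_z)
for n in ["scene","top"]:
    p,d=r.camera(n); cv2.imwrite(f"pics/{n}0.png",p); np.save(f"pics/{n}0d.npy",d)
    m=r.camera_model(n); print(n,np.round(m["K"],1).tolist(),np.round(m["extrinsics"],4).tolist())
E
```

```text
pics
{'time': 0.0, 'joint_positions': array([ 1.32139281,  0.33289457, -0.0646905 ,  1.46091805,  0.02158785,
        1.34988472, -0.08849751]), 'joint_vel': array([ 7.64508829e-04,  3.07794990e-04, -9.80563086e-04, -3.17180058e-05,
        1.31832661e-03,  4.11317498e-04,  2.05310387e-04]), 'joint_torque': array([-7.56738191e-04, -6.23245811e+01,  2.45333748e-02, -3.89902675e+01,
       -6.12583570e-02,  3.96425917e-02,  1.50664137e-04]), 'ee_pos': array([ 0.14044972, -0.60863145,  0.22175084]), 'eef_rot': array([ 7.82583700e-01, -6.22544982e-01, -5.68286420e-04, -4.17067226e-04]), 'ft_force': array([ 0.04145218, -0.43486459,  0.17693481]), 'torque': array([-0.04999536, -0.02500625,  0.00803691]), 'width': 0.08708090432238895} 0.0187
scene [[366.4, 0.0, 254.2], [0.0, 366.4, 188.5], [0.0, 0.0, 1.0]] [[0.7787, 0.4551, -0.4318, 1.0288], [0.6273, -0.5782, 0.5218, -0.5627], [-0.0122, -0.6772, -0.7357, 0.9256], [0.0, 0.0, 0.0, 1.0]]
top [[461.4, 0.0, 258.9], [0.0, 461.4, 188.8], [0.0, 0.0, 1.0]] [[-0.017, -0.9912, 0.1313, 0.351], [-0.9998, 0.0188, 0.0118, -0.0229], [-0.0142, -0.1311, -0.9913, 1.6931], [0.0, 0.0, 0.0, 1.0]]
```

View pics/scene0.png

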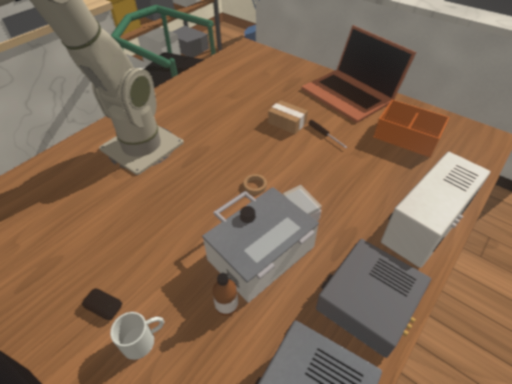

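View pics/top0.png

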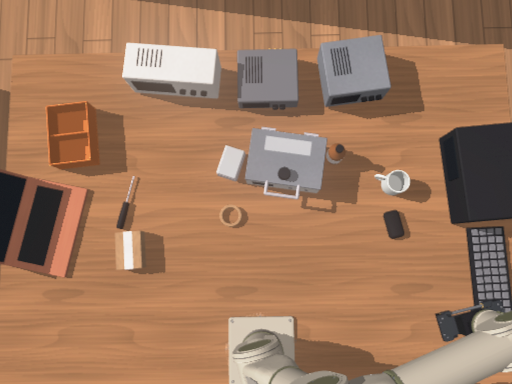

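```bash
cat > h.py <<'E'
import numpy as np
from bench import r
def ray(n,u,v,z,m=None):
    m=m or r.camera_model(n); E=m["extrinsics"]; d=E[:3,:3]@np.linalg.solve(m["K"],[u,v,1.0]); o=E[:3,3]
    return o+d*(z-o[2])/d[2]
def proj(n,p,m=None):
    m=m or r.camera_model(n); E=m["extrinsics"]; c=E[:3,:3].T@(np.array(p)-E[:3,3]); q=m["K"]@c; return q[:2]/q[2]
E
python3 - <<'E'
import cv2,numpy as np
p=cv2.imread("pics/top0.png"); c=p[115:215,215:350]; cv2.imwrite("pics/topc.png",cv2.resize(c,None,fx=5.9,fy=5.9,interpolation=cv2.INTER_CUBIC))
p=cv2.imread("pics/scene0.png"); c=p[160:320,190:330]; cv2.imwrite("pics/scc.png",cv2.resize(c,None,fx=3.7,fy=3.7,interpolation=cv2.INTER_CUBIC))
from h import *
p=cv2.imread("pics/top0.png")
g=p.max(2)
knob=((g<60).astype(np.uint8)); knob[:, :270]=0; knob[:,300:]=0; knob[:160]=0; knob[187:]=0
n,l,st,ce=cv2.connectedComponentsWithStats(knob); print(st,ce)
for i in range(1,n): print(ray("top",*ce[i],0.145))
hsv=cv2.cvtColor(p,cv2.COLOR_BGR2HSV)
mk=((hsv[...,1]<60)).astype(np.uint8); mk[:, :215]=0; mk[:,350:]=0; mk[:120]=0; mk[205:]=0
n,l,st,ce=cv2.connectedComponentsWithStats(mk)
for i in range(1,n):
    if st[i,4]>50:
        print(st[i],ce[i])
cv2.imwrite("pics/mk.png",cv2.resize((mk*255)[115:215,215:350],None,fx=5,fy=5,interpolation=0))
E
```

```text
[[     0      0    512    384 196608]] [[255.5 191.5]]
[ 245  127   95   72 4555] [285.99978046 160.83863886]
[216 145  30  36 700] [230.53571429 162.7       ]
```

View pics/topc.png

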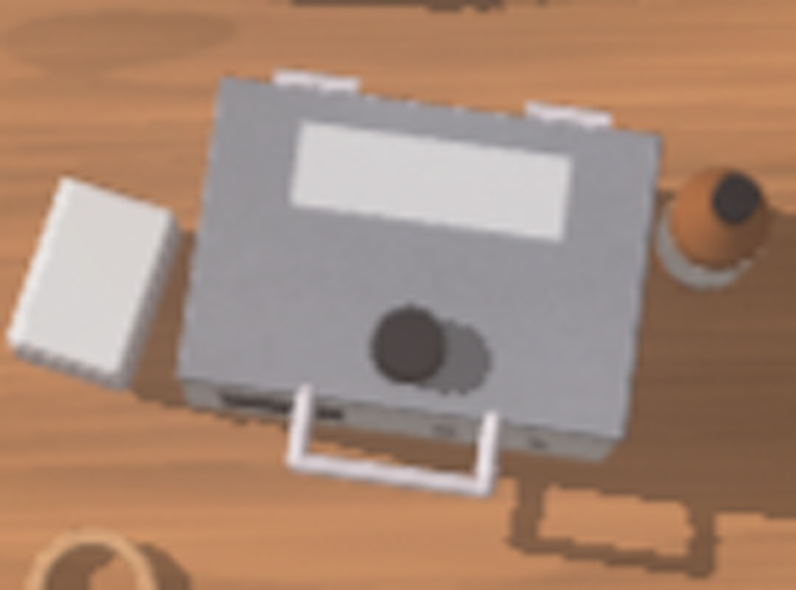

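View pics/scc.png

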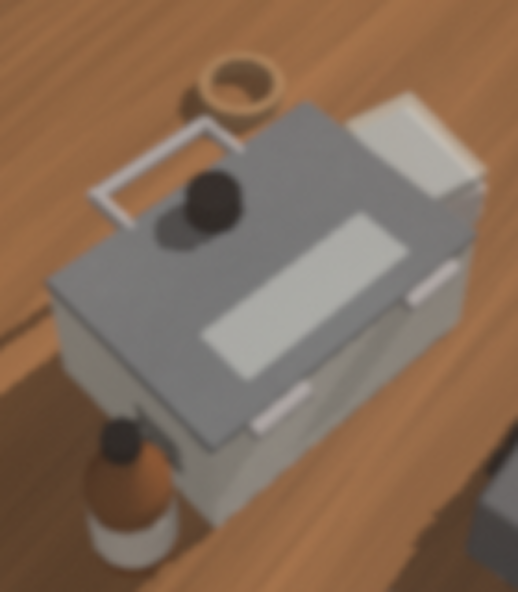

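View pics/mk.png

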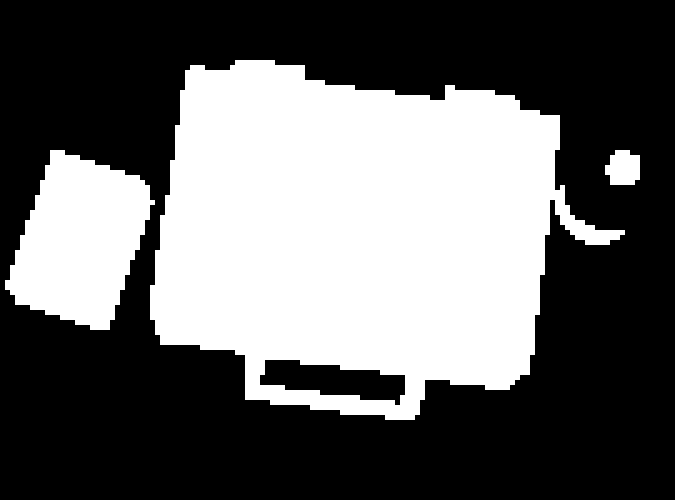

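```bash
python3 - <<'E'
from h import *
f=lambda u,v,z: ray("top",215+(u+.5)/5.9-.5,115+(v+.5)/5.9-.5,z)
P=[f(222,78,.125),f(660,135,.125),f(625,437,.125),f(180,377,.125)]
for q in P: print(q.round(4))
a=f(294,461,.12);b=f(487,487,.12);print("bar",a,b,(a+b)/2, np.linalg.norm(a-b))
k=f(409,342,.151);print("knob",k)
d=[P[1]-P[0],P[2]-P[3],b-a]
# yaw: case y axis direction = left
for v in d: v=-v; print(np.degrees(np.arctan2(-v[0],v[1])),np.linalg.norm(v))
c=sum(P)/4
for yw in np.radians([7,7.5,8]):
    R=np.array([[np.cos(yw),-np.sin(yw)],[np.sin(yw),np.cos(yw)]])
    print(c[:2], "h->c",(((a+b)/2)[:2]+R@[.13,0]),"k->c",k[:2]+R@[.055,0])
s=r.read_state()
from scipy.spatial.transform import Rotation as Ro
print(Ro.from_quat(s["eef_rot"]).as_matrix().round(3))
for n in []: pass
E
```

```text
[0.7737 0.0156 0.125 ]
[ 0.7339 -0.2417  0.125 ]
[ 0.555  -0.2149  0.125 ]
[0.5952 0.0428 0.125 ]
bar [ 0.54524825 -0.02273884  0.12      ] [ 0.52792635 -0.13454256  0.12      ] [ 0.5365873 -0.0786407  0.12     ] 0.11313761380194966
knob [ 0.60895566 -0.08998284  0.151     ]
-8.796651736192931 0.2603523057812335
-8.85948081449847 0.2608586592014261
-8.806892097356123 0.11313761380194966
[ 0.66445411 -0.09956002] h->c [ 0.6656183  -0.06279769] k->c [ 0.66354569 -0.08328003]
[ 0.66445411 -0.09956002] h->c [ 0.66547513 -0.0616723 ] k->c [ 0.66348512 -0.0828039 ]
[ 0.66445411 -0.09956002] h->c [ 0.66532215 -0.0605482 ] k->c [ 0.6634204  -0.08232832]
[[ 0.225 -0.974 -0.   ]
 [-0.974 -0.225  0.001]
 [-0.001  0.    -1.   ]]
```

```bash
cat >> h.py <<'E'
from scipy.spatial.transform import Rotation as Ro
YAW=np.radians(-8.8); ex=np.array([np.cos(YAW),np.sin(YAW),0]); C=np.array([.6645,-.099,0])
def down(yaw,flip=False):
    x=np.array([np.cos(yaw),np.sin(yaw),0]); z=np.array([0,0,-1.]); return Ro.from_matrix(np.c_[x,np.cross(z,x),z])
def inc(p,R=None):
    s=r.read_state(); R0=Ro.from_quat(s["eef_rot"]); R=R or R0
    print("t",round(s["time"],2),"tcp",s["ee_pos"].round(4),"F",s["ft_force"].round(2),"w",round(s["width"],4),"q",s["joint_positions"].round(2))
    print("rot",np.degrees((R0.inv()*R).as_rotvec()).round(2),"shift",R0.inv().apply(np.array(p)-s["ee_pos"]).round(4))
E
python3 - <<'E'
from h import *
inc([.536,-.079,.2],down(YAW))
E
```

```text
t 0.1 tcp [ 0.1405 -0.6087  0.2219] F [ 0.46  0.   -0.68] w 0.0869 q [ 1.32  0.33 -0.06  1.46  0.02  1.35 -0.09]
rot [-4.000e-02  6.000e-02 -6.821e+01] shift [-0.4272 -0.5045  0.0223]
```

Emit:
carry_out(increments="0 0 -6.2 -0.039 -0.046 0 0.036; 0 0 -12.4 -0.078 -0.092 0 0.036; 0 0 -18.6 -0.117 -0.138 0 0.036; 0 0 -24.8 -0.156 -0.184 0 0.036; 0 0 -31 -0.195 -0.23 0 0.036", squeeze=20)

```text
time: 0.72
ee_pos: [0.3215, -0.3651, 0.2219]
eef_rot: [0.921, -0.389, -0.0, -0.0]
ft_force: [0.3, -0.5, 0.0]
width: 0.0447
```

```bash
python3 - <<'E'
from h import *
inc([.536,-.079,.2],down(YAW))
E
```

```text
t 0.72 tcp [ 0.3215 -0.3651  0.2219] F [ 0.34 -0.46  0.04] w 0.0447 q [ 1.07  0.05 -0.32  1.8   0.01  1.3  -0.06]
rot [ -0.04   0.06 -37.01] shift [-0.0556 -0.3533  0.0221]
```

Emit:
carry_out(increments="0 0 -7.5 -0.010 -0.06 0 0.036; 0 0 -15 -0.020 -0.12 0 0.036; 0 0 -22 -0.030 -0.18 0 0.036; 0 0 -29 -0.040 -0.24 0 0.036; 0 0 -36 -0.050 -0.3 0 0.036")

```text
time: 1.35
ee_pos: [0.5024, -0.1185, 0.2221]
eef_rot: [0.996, -0.084, -0.0, -0.0]
ft_force: [0.7, -0.6, -1.0]
width: 0.0362
```

```bash
python3 - <<'E'
from h import *
inc([.536,-.079,.2],down(YAW))
E
```

```text
t 1.35 tcp [ 0.5024 -0.1185  0.2221] F [ 0.72 -0.56 -0.97] w 0.0362 q [ 0.73  0.14 -0.63  1.72  0.09  1.31 -0.09]
rot [-0.04  0.04 -0.8 ] shift [ 0.0265 -0.0446  0.0221]
```

Emit:
carry_out(increments="0 0 -0.4 0.013 -0.022 0.01 0.036; 0 0 -0.8 0.0265 -0.0446 0.02 0.036; 0 0 -0.8 0.0265 -0.0446 0.03 0.036; 0 0 -0.8 0.0265 -0.0446 0.04 0.036; 0 0 -0.8 0.0265 -0.0446 0.04 0.036")

```text
time: 1.98
ee_pos: [0.535, -0.0801, 0.1812]
eef_rot: [0.997, -0.077, -0.001, -0.0]
ft_force: [0.6, 0.1, 0.2]
width: 0.0361
```

```bash
python3 - <<'E'
from h import *
import cv2
inc([.536,-.079,.1015],down(YAW))
m=r.camera_model("wrist"); p,d=r.camera("wrist"); cv2.imwrite("pics/w1.png",p)
print(proj("wrist",[.536,-.079,.12],m),proj("wrist",[.6101,-.0906,.151],m))
for y in(-.049,.049): print(proj("wrist",[.536-y*ex[1],-.079+y*ex[0],.12],m))
p,d=r.camera("top"); cv2.imwrite("pics/t1.png",cv2.resize(p[115:215,215:350],None,fx=5.9,fy=5.9))
E
```

```text
t 1.98 tcp [ 0.535  -0.0801  0.1812] F [0.57 0.12 0.21] w 0.0361 q [ 0.64  0.24 -0.66  1.71  0.15  1.25 -0.21]
rot [-0.01  0.13 -0.09] shift [ 0.001  -0.0012  0.0797]
[258.4907558  204.54304235] [363.57811841 217.95301124]
[258.47644545 258.29507879]
[258.50679711 144.28922322]
```

View pics/w1.png

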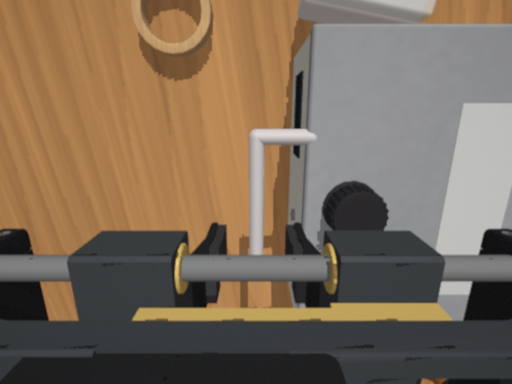

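Emit:
carry_out(increments="0 0 0 0 -0.001 0.03 0.036; 0 0 0 0 -0.001 0.06 0.036; 0 0 0 0 -0.001 0.078 0.036; 0 0 0 0 -0.001 0.079 0.036; 0 0 0 0 -0.001 0.079 0.036")

```text
time: 2.7
ee_pos: [0.5365, -0.0788, 0.1044]
eef_rot: [0.997, -0.077, 0.0, -0.0]
ft_force: [-0.4, -0.4, 0.8]
width: 0.036
```

```bash
python3 - <<'E'
from h import *
inc([.535,-.079,.1015],down(YAW))
E
```

```text
t 2.7 tcp [ 0.5365 -0.0788  0.1044] F [-0.37 -0.4   0.81] w 0.036 q [ 0.62  0.32 -0.65  1.8   0.21  1.1  -0.26]
rot [-0.02 -0.05 -0.08] shift [-0.0015  0.0004  0.0029]
```

Emit:
carry_out(increments="0 0 0 0 0 0 0.005; 0 0 0 0 0 0 0.005; 0 0 0 0 0 0 0.005; 0 0 0 0 0 0 0.005; 0 0 0 0 0 0 0.005", squeeze=25)

```text
time: 3.32
ee_pos: [0.5354, -0.0787, 0.1045]
eef_rot: [0.997, -0.077, -0.001, 0.0]
ft_force: [-7.5, -0.3, 5.6]
width: 0.0111
```

```bash
python3 - <<'E'
from h import *
import cv2
inc([.535,-.079,.1015],down(YAW))
p,d=r.camera("wrist"); cv2.imwrite("pics/w2.png",p)
E
```

```text
t 3.33 tcp [ 0.5354 -0.0787  0.1045] F [-7.5  -0.33  5.59] w 0.0111 q [ 0.62  0.32 -0.65  1.8   0.21  1.1  -0.26]
rot [ 0.01  0.08 -0.08] shift [-0.0004  0.0003  0.003 ]
```

View pics/w2.png

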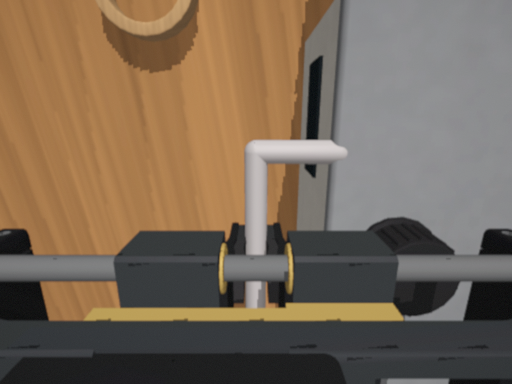

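Emit:
carry_out(increments="0 0 0 0 0 -0.001 0.005; 0 0 0 0 0 -0.002 0.005; 0 0 0 0 0 -0.003 0.005; 0 0 0 0 0 -0.004 0.005; 0 0 0 0 0 -0.004 0.005")

```text
time: 4.0
ee_pos: [0.5355, -0.0787, 0.1085]
eef_rot: [0.997, -0.077, -0.001, 0.0]
ft_force: [0.7, -0.6, -3.4]
width: 0.0111
```

Emit:
carry_out(increments="0 0 0 0 0 -0.001 0.005; 0 0 0 0 0 -0.0015 0.005; 0 0 0 0 0 -0.002 0.005; 0 0 0 0 0 -0.002 0.005; 0 0 0 0 0 -0.002 0.005")

```text
time: 4.62
ee_pos: [0.5356, -0.0787, 0.1105]
eef_rot: [0.997, -0.077, -0.001, 0.0]
ft_force: [2.7, 0.1, -3.3]
width: 0.0111
```

Emit:
carry_out(increments="0 0 0 0 0 -0.001 0.005; 0 0 0 0 0 -0.0015 0.005; 0 0 0 0 0 -0.002 0.005; 0 0 0 0 0 -0.002 0.005; 0 0 0 0 0 -0.002 0.005")

```text
time: 5.25
ee_pos: [0.5357, -0.0787, 0.1126]
eef_rot: [0.997, -0.077, -0.0, 0.0]
ft_force: [2.5, 0.4, -3.2]
width: 0.011
```

Emit:
carry_out(increments="0 0 0 0 0 -0.001 0.005; 0 0 0 0 0 -0.0015 0.005; 0 0 0 0 0 -0.002 0.005; 0 0 0 0 0 -0.002 0.005; 0 0 0 0 0 -0.002 0.005")

```text
time: 5.88
ee_pos: [0.5358, -0.0788, 0.1147]
eef_rot: [0.997, -0.077, -0.0, 0.0]
ft_force: [4.5, -1.4, -3.8]
width: 0.0109
```

Emit:
carry_out(increments="0 0 0 0 0 -0.001 0.005; 0 0 0 0 0 -0.002 0.005; 0 0 0 0 0 -0.003 0.005; 0 0 0 0 0 -0.003 0.005; 0 0 0 0 0 -0.003 0.005")

```text
time: 6.5
ee_pos: [0.536, -0.0788, 0.1178]
eef_rot: [0.997, -0.077, -0.0, 0.0]
ft_force: [5.7, -0.1, -4.3]
width: 0.0112
```

```bash
python3 - <<'E'
from h import *
import cv2
inc([.535,-.079,.1015],down(YAW))
p,d=r.camera("wrist"); cv2.imwrite("pics/w3.png",p)
p,d=r.camera("scene"); cv2.imwrite("pics/s3.png",cv2.resize(p[160:320,190:330],None,fx=3.7,fy=3.7,interpolation=cv2.INTER_CUBIC))
E
```

```text
t 6.5 tcp [ 0.536  -0.0788  0.1178] F [ 5.7  -0.07 -4.28] w 0.0112 q [ 0.62  0.3  -0.65  1.78  0.2   1.12 -0.25]
rot [ 0.01  0.01 -0.08] shift [-0.001   0.0003  0.0163]
```

View pics/s3.png

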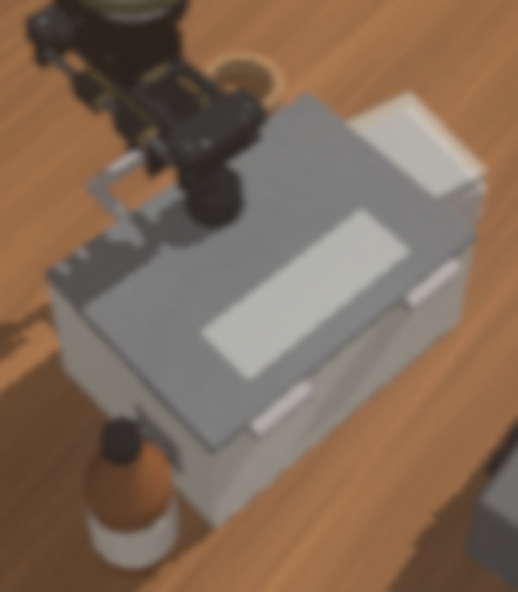

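View pics/w3.png

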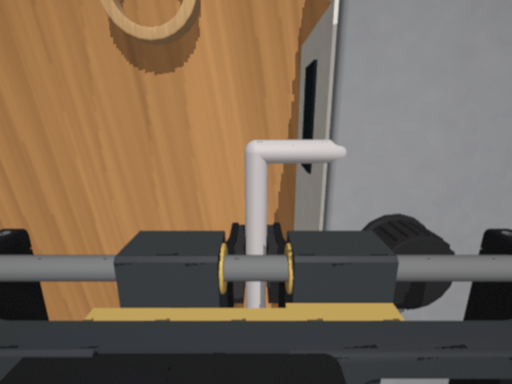

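The cover rose 13 mm at about 4 N, which is just its weight. That is well past the 6 mm play, and the bar stayed put in the grip. The catch is free, so the knob must not be turned. Next is the arc.

```bash
cat >> h.py <<'E'
S=np.array([.5355,-.0787,.1045])
def arc(ths):
    s=r.read_state(); R0=Ro.from_quat(s["eef_rot"])
    d=s["ee_pos"]-S; a=d@ex; print("t",round(s["time"],2),"dx,dz",a.round(4),d[2].round(4),"theta",np.degrees(np.arctan2(.005+d[2],.22-a)-np.arctan2(5,220)).round(2),"rad",np.hypot(.005+d[2],.22-a).round(4),"F",s["ft_force"].round(1),"w",s["width"].round(4))
    for t in ths:
        t0=np.radians(t);c,n=np.cos(t0),np.sin(t0)
        p=S+ex*(.22*(1-c)+.005*n)+np.array([0,0,.22*n+.005*(c-1)])
        print(t,R0.inv().apply(p-s["ee_pos"]).round(4),np.degrees((R0.inv()*down(YAW)).as_rotvec()).round(1))
E
python3 -c "
from h import *
arc([5,7,9,11,13])"
```

```text
Traceback (most recent call last):
  File "h.py", line 19, in arc
    d=s["ee_pos"]-S; a=d@ex; print("t",round(s["time"],2),"dx,dz",a.round(4),d[2].round(4),"theta",np.degrees(np.arctan2(.005+d[2],.22-a)-np.arctan2(5,220)).round(2),"rad",np.hypot(.005+d[2],.22-a).round(4),"F",s["ft_force"].round(1),"w",s["width"].round(4))
                                                                                                                                                                                                                                              ^^^^^^^^^^^^^^^^
AttributeError: 'float' object has no attribute 'round'
```

```bash
sed -i 's/s\["width"\].round(4))$/round(s["width"],4))/' h.py
python3 -c "
from h import *
arc([5,7,9,11,13])"
```

```text
t 6.6 dx,dz 0.0006 0.0133 theta 3.48 rad 0.2202 F [ 5.2 -0.9 -4. ] w 0.011
5 [ 0.0007 -0.     -0.0058] [ 0.   0.  -0.1]
7 [ 0.0017 -0.     -0.0134] [ 0.   0.  -0.1]
9 [ 0.0029 -0.     -0.021 ] [ 0.   0.  -0.1]
11 [ 0.0044 -0.     -0.0285] [ 0.   0.  -0.1]
13 [ 0.0062 -0.     -0.036 ] [ 0.   0.  -0.1]
```

Emit:
carry_out(increments="0 0 0 0.0007 0 -0.006 0.005; 0 0 0 0.0017 0 -0.0134 0.005; 0 0 0 0.003 0 -0.021 0.005; 0 0 0 0.0044 0 -0.0285 0.005; 0 0 0 0.0062 0 -0.036 0.005")

```text
time: 7.22
ee_pos: [0.5419, -0.0798, 0.1542]
eef_rot: [0.997, -0.077, -0.0, 0.0]
ft_force: [1.3, -0.3, -5.0]
width: 0.0114
```

```bash
python3 -c "
from h import *
arc([15,17,19,21,23])"
```

```text
t 7.22 dx,dz 0.0065 0.0497 theta 13.07 rad 0.2204 F [ 1.3 -0.3 -5. ] w 0.0114
15 [ 0.0023 -0.0001 -0.0071] [ 0.   0.1 -0.1]
17 [ 0.0046 -0.0001 -0.0144] [ 0.   0.1 -0.1]
19 [ 0.0071 -0.0001 -0.0216] [ 0.   0.1 -0.1]
21 [ 0.0099 -0.0002 -0.0288] [ 0.   0.1 -0.1]
23 [ 0.0129 -0.0002 -0.0359] [ 0.   0.1 -0.1]
```

Emit:
carry_out(increments="0 0 0 0.0023 0 -0.007 0.005; 0 0 0 0.0046 0 -0.0144 0.005; 0 0 0 0.0071 0 -0.0216 0.005; 0 0 0 0.0099 0 -0.0288 0.005; 0 0 0 0.013 0 -0.0359 0.005")

```text
time: 7.85
ee_pos: [0.5538, -0.0817, 0.1902]
eef_rot: [0.997, -0.077, -0.002, 0.0]
ft_force: [-7.2, -0.2, -0.9]
width: 0.0112
```

```bash
python3 -c "
from h import *
arc([25,27,29,31,33])"
```

```text
t 7.85 dx,dz 0.0185 0.0857 theta 22.94 rad 0.221 F [-7.2 -0.2 -0.9] w 0.0112
25 [ 0.0042 -0.0002 -0.0068] [ 0.   0.2 -0.1]
27 [ 0.0077 -0.0002 -0.0136] [ 0.   0.2 -0.1]
29 [ 0.0114 -0.0002 -0.0203] [ 0.   0.2 -0.1]
31 [ 0.0154 -0.0002 -0.0269] [ 0.   0.2 -0.1]
33 [ 0.0196 -0.0002 -0.0333] [ 0.   0.2 -0.1]
```

Emit:
carry_out(increments="0 0 0 0.0038 0 -0.0068 0.005; 0 0 0 0.0072 0 -0.0136 0.005; 0 0 0 0.0108 0 -0.0203 0.005; 0 0 0 0.0148 0 -0.0269 0.005; 0 0 0 0.0188 0 -0.0335 0.005")

```text
time: 8.48
ee_pos: [0.5716, -0.0845, 0.2242]
eef_rot: [0.997, -0.077, -0.003, 0.0]
ft_force: [-9.3, 0.0, 1.2]
width: 0.011
```

```bash
python3 - <<'E'
from h import *
import cv2
p,d=r.camera("wrist"); cv2.imwrite("pics/w4.png",p)
arc([35,37,39,41,43])
E
```

```text
t 8.53 dx,dz 0.0372 0.1206 theta 33.18 rad 0.2218 F [-11.5   0.3   4.1] w 0.0111
35 [ 0.0055 -0.0002 -0.0047] [ 0.1  0.3 -0.1]
37 [ 0.0101 -0.0002 -0.0109] [ 0.1  0.3 -0.1]
39 [ 0.0149 -0.0002 -0.0168] [ 0.1  0.3 -0.1]
41 [ 0.02   -0.0002 -0.0226] [ 0.1  0.3 -0.1]
43 [ 0.0252 -0.0002 -0.0282] [ 0.1  0.3 -0.1]
```

View pics/w4.png

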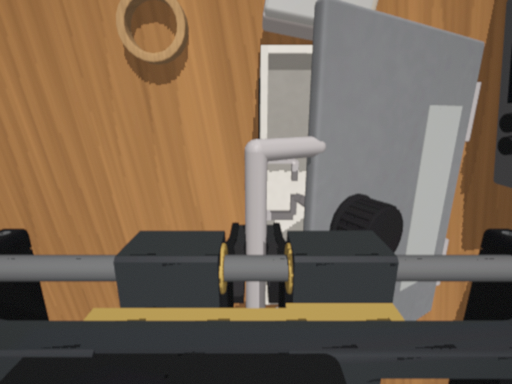

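Emit:
carry_out(increments="0 0 0 0.0034 0 -0.0063 0.005; 0 0 0 0.008 0 -0.0125 0.005; 0 0 0 0.0128 0 -0.0185 0.005; 0 0 0 0.0176 0 -0.0243 0.005; 0 0 0 0.0232 0 -0.0302 0.005")

```text
time: 9.15
ee_pos: [0.5954, -0.0883, 0.2555]
eef_rot: [0.997, -0.077, -0.003, 0.0]
ft_force: [1.1, -0.8, -4.7]
width: 0.0108
```

```bash
python3 - <<'E'
from h import *
arc([45,46,47,48,49,50])
E
```

```text
t 9.15 dx,dz 0.0607 0.151 theta 43.1 rad 0.223 F [ 1.1 -0.8 -4.7] w 0.0108
45 [ 0.0073 -0.0004 -0.0031] [ 0.1  0.3 -0.1]
46 [ 0.0101 -0.0004 -0.0058] [ 0.1  0.3 -0.1]
47 [ 0.0129 -0.0004 -0.0084] [ 0.1  0.3 -0.1]
48 [ 0.0158 -0.0004 -0.0109] [ 0.1  0.3 -0.1]
49 [ 0.0187 -0.0004 -0.0134] [ 0.1  0.3 -0.1]
50 [ 0.0217 -0.0004 -0.0158] [ 0.1  0.3 -0.1]
```

Emit:
carry_out(increments="0 0 0 0.0047 0 -0.005 0.005; 0 0 0 0.0095 0 -0.0095 0.005; 0 0 0 0.0138 0 -0.0133 0.005; 0 0 0 0.0165 0 -0.0155 0.005; 0 0 0 0.0165 0 -0.0155 0.005")

```text
time: 9.78
ee_pos: [0.6117, -0.0909, 0.2716]
eef_rot: [0.997, -0.078, -0.003, 0.001]
ft_force: [-5.4, -0.4, 2.5]
width: 0.0111
```

```bash
python3 - <<'E'
from h import *
import cv2
arc([48,49,50])
inc([0,0,0])
for n in("wrist","scene","top"):
    p,d=r.camera(n); cv2.imwrite(f"pics/{n}5.png",p); np.save(f"pics/{n}5d.npy",d)
p=cv2.imread("pics/scene5.png");cv2.imwrite("pics/scene5c.png",cv2.resize(p[140:320,180:350],None,fx=3.3,fy=3.3,interpolation=2))
m=r.camera_model("wrist");np.save("pics/w5K.npy",m["K"]);np.save("pics/w5E.npy",m["extrinsics"])
E
```

```text
t 9.78 dx,dz 0.0772 0.1671 theta 49.01 rad 0.2237 F [-5.4 -0.4  2.5] w 0.0111
48 [-0.0006 -0.0004  0.0053] [ 0.1  0.3 -0.1]
49 [ 0.0023 -0.0004  0.0028] [ 0.1  0.3 -0.1]
50 [ 0.0053 -0.0004  0.0003] [ 0.1  0.3 -0.1]
t 9.78 tcp [ 0.6117 -0.0909  0.2716] F [-5.4  -0.41  2.45] w 0.0111 q [ 0.56  0.37 -0.64  1.37  0.22  1.48 -0.23]
rot [0. 0. 0.] shift [-0.6168  0.0043  0.2752]
```

View pics/wrist5.png

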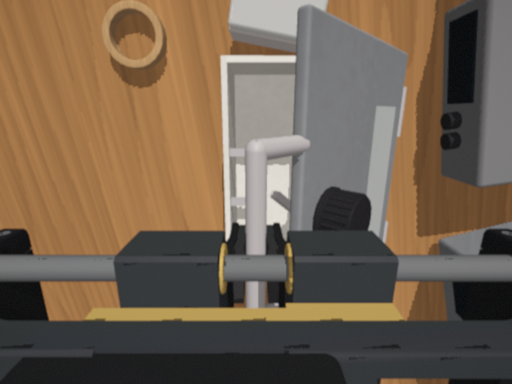

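View pics/scene5c.png

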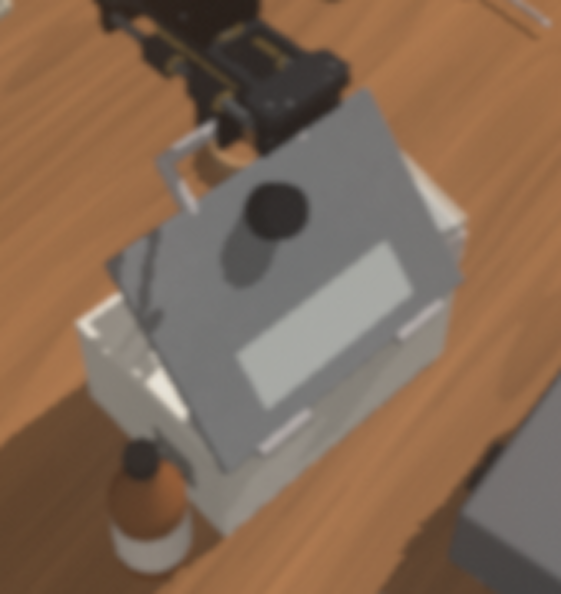

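```bash
cat > pl.py <<'E'
from h import *
import cv2,sys
def cloud(n,d,m):
    v,u=np.nonzero(d>0); X=(np.linalg.inv(m["K"])@np.stack([u,v,np.ones_like(u)]))*d[v,u]
    return (m["extrinsics"][:3,:3]@X).T+m["extrinsics"][:3,3]
def ang(d,n):
    P=cloud(n,d,r.camera_model(n)); q=P-C; a=q@ex; b=q@np.array([-ex[1],ex[0],0]); z=P[:,2]
    out=[]
    k=(a>-.06)&(a<.08)&(abs(b)<.12)&(abs(b)>.05)&(z>.128)&(z<.32)
    A=a[k];Z=z[k]
    for _ in range(6):
        f=np.polyfit(A,Z,1); e=abs(Z-np.polyval(f,A)); g=e<max(.004,2*np.median(e)); A,Z=A[g],Z[g]
    print(n,len(A),"theta",-np.degrees(np.arctan(f[0])).round(2),"std",np.std(Z-np.polyval(f,A)).round(4),"z at hinge",np.polyval(f,.09).round(4))
if __name__=="__main__":
    for n in("scene","top"): ang(np.load(f"pics/{n}5d.npy"),n)
E
python3 pl.py
```

```text
scene 2837 theta 47.96 std 0.0018 z at hinge 0.132
top 576 theta 47.73 std 0.0018 z at hinge 0.1312
```

Emit:
carry_out(increments="0 0 0 0.002 0 -0.002 0.005; 0 0 0 0.004 0 -0.0045 0.005; 0 0 0 0.0052 0 -0.0058 0.005; 0 0 0 0.0052 0 -0.0058 0.005; 0 0 0 0.0052 0 -0.0058 0.005")

```text
time: 10.55
ee_pos: [0.6172, -0.0918, 0.2767]
eef_rot: [0.997, -0.078, -0.003, 0.0]
ft_force: [5.2, -1.0, -10.6]
width: 0.0112
```

```bash
python3 - <<'E'
from pl import *
arc([50])
s=r.read_state();print(s["joint_vel"].round(4))
for n in("scene","top"):
    p,d=r.camera(n); cv2.imwrite(f"pics/{n}6.png",p); ang(d,n)
arc([50])
E
```

```text
t 10.55 dx,dz 0.0827 0.1722 theta 50.93 rad 0.2241 F [  5.2  -1.  -10.6] w 0.0112
50 [-0.0003 -0.0004  0.0054] [ 0.1  0.3 -0.1]
[ 0.0003 -0.0017  0.0025  0.0006  0.0013  0.0004  0.0018]
scene 2745 theta 49.89 std 0.0018 z at hinge 0.1328
top 524 theta 49.62 std 0.002 z at hinge 0.1318
t 10.65 dx,dz 0.0827 0.1722 theta 50.93 rad 0.2241 F [  5.1  -2.1 -10.5] w 0.0108
50 [-0.0003 -0.0005  0.0054] [ 0.1  0.3 -0.1]
```

Emit:
carry_out(increments="0 0 0 0 0 0 0.005; 0 0 0 0 0 0 0.005; 0 0 0 0 0 0 0.005; 0 0 0 0 0 0 0.005; 0 0 0 0 0 0 0.005", squeeze=40)

```text
time: 11.28
ee_pos: [0.6172, -0.0918, 0.2767]
eef_rot: [0.997, -0.078, -0.003, 0.0]
ft_force: [2.4, -0.6, -7.0]
width: 0.0106
```

Emit:
carry_out(increments="0 0 0 0 0 0 0.005; 0 0 0 0 0 0 0.005; 0 0 0 0 0 0 0.005; 0 0 0 0 0 0 0.005; 0 0 0 0 0 0 0.005")

```text
time: 11.9
ee_pos: [0.6172, -0.0918, 0.2766]
eef_rot: [0.997, -0.078, -0.003, 0.0]
ft_force: [2.8, -1.8, -7.6]
width: 0.0108
```

```bash
python3 - <<'E'
from pl import *
for n in("scene","top"):
    p,d=r.camera(n); cv2.imwrite(f"pics/{n}7.png",p); ang(d,n)
arc([50]);print(r.read_state()["joint_vel"].round(4))
a=cv2.imread("pics/top0.png");b=cv2.imread("pics/top7.png")
cv2.imwrite("pics/cmp.png",np.hstack([a[90:270,100:480],b[90:270,100:480]]))
E
```

```text
scene 2750 theta 49.96 std 0.0018 z at hinge 0.1327
top 529 theta 49.76 std 0.0019 z at hinge 0.1316
t 12.0 dx,dz 0.0828 0.1721 theta 50.93 rad 0.2241 F [ 2.6 -0.8 -7.5] w 0.0108
50 [-0.0003 -0.0005  0.0054] [ 0.1  0.3 -0.1]
[ 0.0003  0.001   0.0009  0.0003 -0.0009 -0.0004 -0.001 ]
```

View pics/cmp.png

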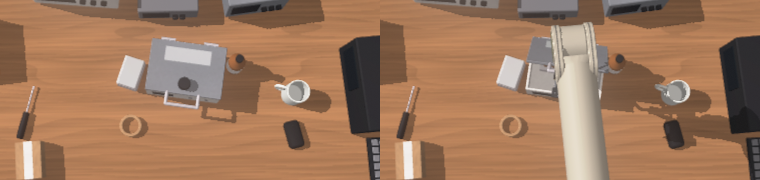

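The before and after views show tape, tip box, bottle, mug, mouse, driver and carton in the same places. The cover is at about 50° and at rest in the grip.

```bash
python3 -c "
from bench import r
print(r.close_job())"
```

```text
the job is handed in; nothing more can be done
None
```

The cover is open at about 50° and the gripper is still holding it there by the bar handle, at rest. I handed the job in at about 12 s of the 61 s allowed.

- **Catch test:** I tugged the handle up in small steps. It rose about 13 mm, well past the 6 mm of play, with only 3–4 N of vertical load, which is roughly the cover's weight. The catch was free, so I did not turn the knob.
- **Opening:** I raised the cover along its arc. Measured side forces reached about 12 N on the way up.
- **Last checks:**
  - Fitting a plane to the depth images put the cover at 49.96° (scene camera) and 49.76° (top camera).
  - The estimate from the arm's own position disagreed slightly, at 50.9°. Its measured radius also came out about 4 mm too large, so I trusted the cameras.
  - Joint speeds were about zero, the grip was set to 40 N and the residual force was about 8 N.
  - By eye, the top view shows the things around the chamber where they were at the start.

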